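# Drive the seal plug out of a filler head

## Task

Take the blue-handled ejector rod from its wooden stand, put its thin end down the bore of the metal filler head and push the orange seal plug out so that it drops into the catch pan below; keep pushing until the rod's shoulder is firmly home on the cushioned seat inside, hold it pressed there for about half a second, and press gently by feel, never hard. Then draw the rod out and stand it fully home and upright in its wooden stand. Leave the plug lying in the pan without touching it, and leave everything else where it stands.

Things in the scene. Friction and masses are not known exactly. Their poses are not given: they have to be found in the camera images.
- filler_head: Fixed filler head: aluminium block 66 x 66 x 70 mm with a vertical through bore, on four posts over a square steel catch pan (140 x 140 mm outside, rim 14 mm high, floor about 5 mm). Origin: centre of the pan's underside, on the table; z up along the bore. Block top at z = 125 mm, underside at 55 mm. An inlet stub on the +x face ends 51 mm from the axis. Over 22 N between rod and head damages it.
- head_mouth (a point): Centre of the mouth of the head's bore (22 mm wide, 2 mm chamfer), 125 mm above the table. Inside, a cushioned ring seat, opening 16 mm, stops the rod's shoulder. It lies 9 to 29 mm below the mouth, differently each time; no reading tells where. It gives 1 mm per 10 N and bottoms after 4 mm. Home means 5 N or more on it (about 10 N is right).
- seal_plug: Loose orange nylon plug, 20 mm diameter, 26 mm tall, two black bands; origin at the centre of its underside, z along its axis. It starts in the lower bore, underside about 56 mm above the table, held by sprung side grips: it takes about 5 to 15 N to push it down. They let it go when the rod is some 3 mm short of home, and it drops into the pan.
- plug_center (a point): Centre of the plug, 13 mm from either end.
- ejector_rod: Loose steel rod, 130 mm long, about 0.2 kg, upright in the wooden stand. Origin: centre of its lower end; z up along it. From below: nose 12 mm diameter, 44 mm long, tapered over its last 4 mm; shoulder at 44 mm to the 20 mm shank, up to 80 mm; dark guard disc 36 mm diameter, 80 to 85 mm; blue round handle 24 mm diameter, 85 to 130 mm.
- rod_grip (a point): Middle of the rod's blue handle, on the axis, 108 mm above the rod's lower end.
- tool_stand: Fixed light-wood stand block, 76 x 76 x 56 mm, with one vertical hole 14.5 mm wide through it (2 mm chamfer). Origin: centre of its underside, on the table. The rod stands home in it with its nose in the hole and its shoulder on the top face, so the rod's origin is then 12 mm above the table.
- stand_mouth (a point): Centre of the stand's hole in its top face, 56 mm above the table.
- shaker_tin_2: Bystander: white metal shaker tin, 64 mm diameter, 73 mm tall; origin at the centre of its underside.
- spice_jar_1: Bystander: small spice jar with red lid, 47 mm wide, 97 mm tall; origin at the centre of its underside.
- colour_bottle_1: Bystander: small red bottle with white cap, 31 mm wide, 70 mm tall; origin at the centre of its underside.
- ring_cutter: Bystander: plain ring cutter, 68 mm diameter, 42 mm tall; origin at the centre of its underside.
- ribbon_spool: Bystander: spool of pink ribbon lying flat, 68 mm diameter, 22 mm tall; origin at the centre of its underside.
Things that resemble listed ones, but are neither listed nor needed, are in the scene too. Leave any green look-alike of the ejector_rod alone.

How it is judged:
By the outcome, as a careful person would: the job done as asked, in the order asked, and still so for the second after the job is handed in, with the robot touching nothing.
It also fails if it takes over 67 s, if anything falls off the work surface, if the arm or the gripper's body presses on something with over 40 N, if the wrist force passes 120 N, or if a joint passes its speed limit or range.

## Robot

A 7-joint arm with a two-finger parallel gripper is mounted at the origin on a cart in front of the work surface, level with it; the furniture and walls round the work are solid. World frame = base frame: x ahead of the robot, y to its left, z up, the work surface at z = 0. Lengths are in m, angles in rad, forces in N, time in s.
With the tool pointing down it reaches from about 0.35 to 0.9 m from the base axis. Payload 8.1 kg.
Tool frame: the origin (TCP) lies at the very end of the fingers, on their centre line; the grasp point (between the pads) lies 19 mm behind it (arm.tcp_to_grasp is the z of the grasp point in the tool frame, in m); z points along the fingers, y is the line along which they close (so a half turn about z gives the same grasp; the last joint's range is limited). The gripper opens to 92 mm and grips with 3 to 60 N. Pads are 19 mm wide; open, the fingers measure 130 mm over their backs; the gripper's body (75 mm by 190 mm) begins 47 mm behind the grasp point.
Start: joints at [-1.276, 0.434, 0.025, 1.573, -0.012, 1.134, -0.075], TCP at [0.242, 0.576, 0.227] pointing down, gripper open.
Joint ranges: [-2.62, 2.62], [-0.44, 2.09], [-1.27, 1.32], [0.08, 2.57], [-1.32, 4.46], [0.12, 2], [-2.74, 2.74]. Speed limits (rad/s): [2.22, 2.22, 3.01, 3.01, 3.14, 3.14, 3.14].

## Interface

Orientations are given as a rotation vector (axis times angle).
In Python, from cell import readout, vision, sign_off, arm gives the robot as it stands. The module is installed in compiled form; this text tells all that it offers.
- The arm moves only by the shell command python3 -m creep 'ROWS' [FORCE]. ROWS is JSON, a list of rows, each a list of 5 numbers: the shift along the tool's x, y, z in units of 4 cm (1.0 is 4 cm), then the turn about the tool's z in units of 4 degrees (1.0 is 4 degrees), then the opening, from 0 (shut) to 1 (fully open). A call has 1 to 12 rows; each row shifts and turns the commanded pose from where the row before left it, along the tool's axes as they then stand; what a row does not reach is not made up. A row lasts 1/8 s, in which the tool goes at most 62.5 mm and 10.7 degrees, less where a joint would pass 70% of its speed; a pose out of reach is approached as far as the arm can. A call with a number of a shift or a turn outside -1 to 1 is refused whole. A call with a gripper value outside its range is refused whole. The fingers move at their own pace and stop on an object; FORCE is the grip in N (left out, the last holds). Time passes only in rows, so rows that do not move let the fingers close. It gives the time, the measured TCP pose, the force, the opening and the grip force at its end, in the units of the state.
- readout.observe(): the state, without advancing time (a new reading comes with each control period).
- vision.get_image(name): name is "scene" or "top"; returns a dict with "pixels" (384x512x3 uint8, blue, green, red), "z_map" (384x512 float32, m along the optical axis (not along the pixel's ray), 0 where there is no reading), "camera_matrix" (3x3 intrinsics, pixels), "position" and "rotation" of the camera in the world. Camera axes: x right, y up, looking along -z (the intrinsics and any distortion apply to the point x, -y, -z); pixel columns grow to the right and rows downward; lengths in m; the calibration is good to about 2 mm. A picture is of the moment at which its call begins.
- sign_off(): hands the job in; it is judged then, once.
The state is a dict: "clock": time; "joints": joint angles; "dq": joint speeds; "joint_efforts": joint torques, N m; "position": TCP position; "ee_rot": TCP orientation; "force": force on the tool from outside, world axes, zero at the start; "ft_torque": the same for the moment, N m; "width": opening from 0.0 (shut) to 1.0 (fully open); "gripper_force": force on a finger pad.
Only numpy, scipy, OpenCV 4.12 (cv2) and the standard library are available. Lean on these libraries where they do the work, as an engineer would, in place of code of your own. Each camera call takes 0.05 s, during which the arm holds its last target. There are 200 camera calls.

## Working session

There is one attempt and no reset: what is moved stays moved. The work goes in short steps, Python scripts to look and compute and a shell command to move; the robot and the scene stay as the last step left them, time stands still between calls to the robot, and variables do not carry over. Pictures are saved under pics/ and viewed, at most 10 in all, crops included, and the job is handed in when it is done.

```bash
mkdir -p pics; cat > h.py <<'E'
import numpy as np, cv2
from cell import readout, vision, arm
def grab(n,f=None):
    d=vision.get_image(n)
    if f: cv2.imwrite('pics/'+f,d['pixels'])
    return d
def cloud(d):
    z=d['z_map']; K=np.array(d['camera_matrix']); v,u=np.mgrid[:384,:512]
    p=np.stack([(u-K[0,2])/K[0,0]*z,-(v-K[1,2])/K[1,1]*z,-z],-1)
    w=p@np.array(d['rotation']).T+np.array(d['position']); w[z==0]=np.nan
    return w
E
python3 - <<'E'
from h import *
for n in('scene','top'):
    d=grab(n,n+'1.png'); np.savez(n+'1.npz',**{k:np.array(v) for k,v in d.items()})
    print(n,d['position'],np.round(d['rotation'],3).tolist(),d['camera_matrix'],[k for k in d])
s=readout.observe(); print(s, arm.tcp_to_grasp)
E
```

```text
scene [-0.2428065  -0.52137802  0.62959603] [0.973, -0.508, -0.921] [[411.00535432   0.         262.40801403]
 [  0.         411.00535432 195.02002632]
 [  0.           0.           1.        ]] ['pixels', 'z_map', 'camera_matrix', 'position', 'rotation']
top [ 0.48202287 -0.0045247   1.14999079] [0.077, -0.062, -1.558] [[391.7005066    0.         260.20215397]
 [  0.         391.7005066  185.94963066]
 [  0.           0.           1.        ]] ['pixels', 'z_map', 'camera_matrix', 'position', 'rotation']
{'clock': 0.1, 'joints': array([-1.275574  ,  0.43517529,  0.0249701 ,  1.57401249, -0.01162696,
        1.13401868, -0.07510015]), 'dq': array([-0.00099133, -0.00042838,  0.00232928, -0.0026833 ,  0.00099549,
       -0.00118925,  0.00012337]), 'joint_efforts': array([ 3.55811244e-03, -6.69131470e+01,  9.88052264e-01, -3.15144467e+01,
       -6.05482981e-02,  3.74485727e-02,  6.92356934e-05]), 'position': array([0.24198893, 0.57573941, 0.22600728]), 'ee_rot': array([-6.20868684e-01, -3.07944253e+00,  2.28870963e-03]), 'force': array([-0.48124948, -0.30297349, -0.09932419]), 'ft_torque': array([0.00879174, 0.03287305, 0.01316119]), 'gripper_force': 0.0, 'width': 1.000204324695997} -0.0188
```

View pics/scene1.png

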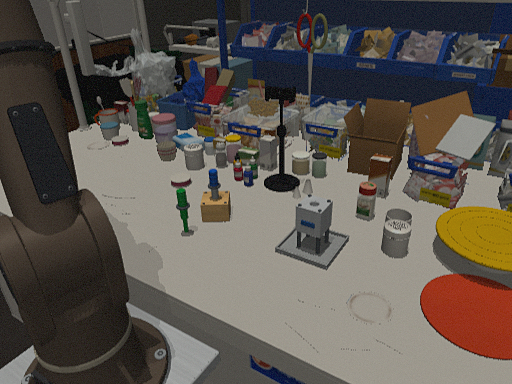

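View pics/top1.png

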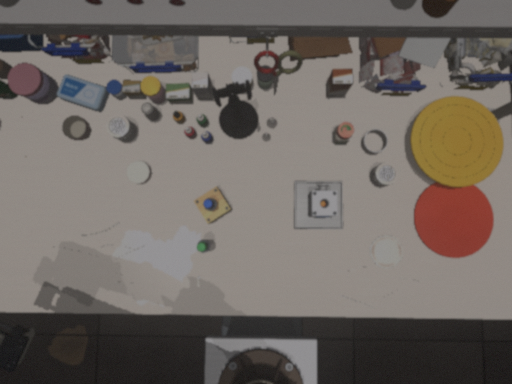

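The scene view shows the stand with the blue rod at (215,195), the green look-alike at (184,212) and the head at (313,225). In the top view the stand is at (213,205), the blue handle at (209,204), the head at (322,203) and the green rod at (202,246).

```bash
sed -i "s/w=p@np.array(d\['rotation'\]).T/w=p@cv2.Rodrigues(np.array(d['rotation'],float))[0].T/" h.py
python3 - <<'E'
from h import *
for n in('scene','top'):
    d=dict(np.load(n+'1.npz')); w=cloud(d); b,g,r=[d['pixels'][...,i].astype(int) for i in range(3)]
    v,u=np.mgrid[:384,:512]
    boxes={'scene':dict(blue=(200,160,225,205),head=(270,190,355,270),stand=(195,180,240,225),green=(170,180,200,240)),'top':dict(blue=(195,190,225,220),head=(285,170,355,240),stand=(185,180,240,230),green=(190,230,215,260))}[n]
    for k,(x0,y0,x1,y1) in boxes.items():
        m=(u>=x0)&(u<x1)&(v>=y0)&(v<y1)&np.isfinite(w[...,2])
        if k=='blue': m&=(b>r+40)&(b>g+20)
        if k=='green': m&=(g>r+20)
        if k=='head': m&=abs(w[...,2]-.125)<.005
        if k=='stand': m&=abs(w[...,2]-.056)<.006
        P=w[m]
        if k in('head','stand'):
            rc=cv2.minAreaRect((P[:,:2]*1000).astype(np.float32)); print(n,k,len(P),rc, np.median(P[:,2]))
        else: print(n,k,len(P),np.median(P,0),P.min(0),P.max(0))
    # blue handle top
    if n=='top':
        x0,y0,x1,y1=boxes['head']; m=(u>=x0)&(u<x1)&(v>=y0)&(v<y1)&(w[...,2]>.008)&(w[...,2]<.02)
        print('pan',cv2.minAreaRect((w[m][:,:2]*1000).astype(np.float32)))
    # table
    m=(abs(w[...,2])<.02); print('table z',np.median(w[m][:,2]))
d=dict(np.load('top1.npz')); p=d['pixels']
cv2.imwrite('pics/crop.png',cv2.convertScaleAbs(np.hstack([cv2.resize(p[165:245,180:240],(390,520),interpolation=2),cv2.resize(p[165:245,290:350],(390,520),interpolation=2)]),alpha=1.3))
E
```

```text
scene blue 120 [0.51791055 0.1355054  0.1251045 ] [ 0.5118107   0.12790645 -0.00057568] [0.7509735  0.34573102 0.14204943]
scene head 399 ((529.1763916015625, -162.16995239257812), (69.94385528564453, 68.36438751220703), 0.07500508427619934) 0.12297189273769593
scene stand 359 ((526.0262451171875, 141.33651733398438), (84.02029418945312, 76.41651916503906), 32.94998550415039) 0.054052706416620744
scene green 264 [0.4078692  0.1520442  0.09205557] [ 0.39739897  0.14107304 -0.00412951] [0.60180468 0.3463238  0.1316867 ]
table z -0.0015867662892511403
top blue 52 [0.52602389 0.14022139 0.14096025] [0.51579548 0.13145645 0.13499384] [0.53400714 0.15040222 0.145603  ]
top head 593 ((531.9491577148438, -162.4861297607422), (65.640625, 66.54234313964844), 0.6132799386978149) 0.12414854675286469
top stand 596 ((527.0345458984375, 141.1017303466797), (76.40269470214844, 75.85418701171875), 33.305599212646484) 0.055128253127679216
top green 64 [0.41517108 0.1569544  0.12927469] [0.40491092 0.14667577 0.12002333] [0.42554944 0.16782422 0.13318733]
pan ((531.6990356445312, -162.985595703125), (137.0018310546875, 137.9484100341797), 0.5245283246040344)
table z -0.0004865341714910265
```

View pics/crop.png

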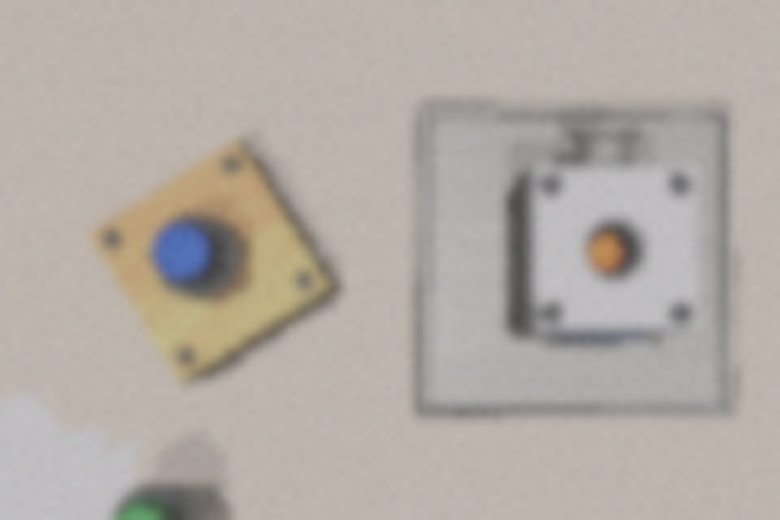

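```bash
python3 -m creep '[[0,0,0,-0.95,1],[0,0,0,-0.95,1],[0,0,0,-0.95,1],[0,0,0,-0.95,1],[0,0,0,-0.95,1],[0,0,0,-0.95,1],[0,0,0,0,1]]' && python3 -m creep '[[-0.3,-0.45,0,0,1],[-0.6,-0.9,0,0,1],[-0.6,-0.9,0,0,1],[-0.6,-0.9,0,0,1],[-0.6,-0.9,0,0,1],[-0.6,-0.9,0,0,1],[-0.6,-0.9,0,0,1],[-0.6,-0.9,0,0,1],[-0.6,-0.9,0,0,1],[-0.6,-0.9,0,0,1],[-0.6,-0.9,0,0,1],[-0.3,-0.45,0,0,1]]'
```

```text
clock: 0.98
position: [0.2421, 0.5759, 0.2263]
ee_rot: [-0.001, -3.141, 0.001]
force: [-0.6, -0.1, -0.8]
width: 0.998
gripper_force: 0.0
clock: 2.48
position: [0.5072, 0.1759, 0.2269]
ee_rot: [0.009, 3.141, -0.002]
force: [0.2, 0.1, -0.1]
width: 0.999
gripper_force: 0.0
```

```bash
python3 -m creep '[[-0.25,-0.45,0,0,1],[-0.25,-0.45,0.3,0,1],[0,0,0.5,0,1],[0,0,0.2,0,1],[0,0,0,0,1],[0,0,0,0,1]]'; python3 - <<'E'
from h import *
d=grab('scene'); p=d['pixels'][90:240,150:300]; cv2.imwrite('pics/s2.png',cv2.convertScaleAbs(cv2.resize(p,(600,600),interpolation=2),alpha=1.2))
E
```

```text
clock: 3.22
position: [0.5264, 0.1444, 0.1874]
ee_rot: [-0.0, 3.141, 0.001]
force: [-0.3, 0.3, 0.3]
width: 1.001
gripper_force: 0.0
```

View pics/s2.png

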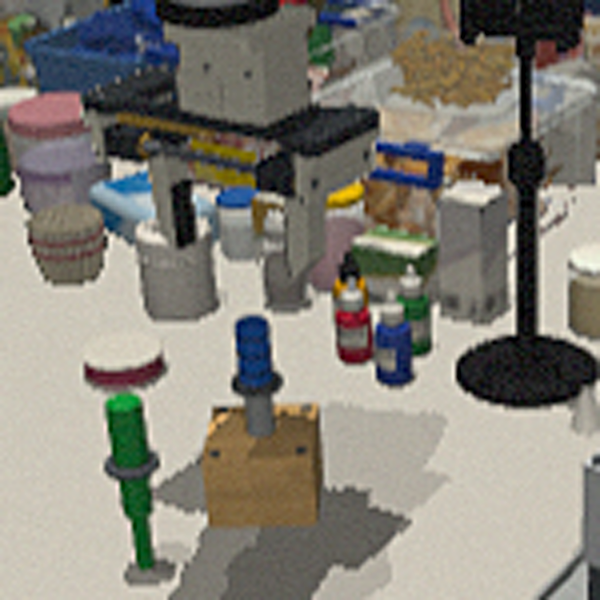

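The fingers (at (180,215) and (305,215)) straddle the blue handle (253,320), with the green rod well clear at (125,450).

```bash
python3 -m creep '[[0,-0.08,0.5,0,1],[0,0,0.5,0,1],[0,0,0.5,0,1],[0,0,0.4,0,1],[0,0,0.2,0,1],[0,0,0,0,1],[0,0,0,0,1]]'  && python3 -m creep '[[0,0,0,0,0.5],[0,0,0,0,0.4],[0,0,0,0,0.2],[0,0,0,0,0.2],[0,0,0,0,0.1],[0,0,0,0,0.1],[0,0,0,0,0.1],[0,0,0,0,0.1]]' 45
```

```text
clock: 4.15
position: [0.5266, 0.1411, 0.1033]
ee_rot: [-0.0, 3.141, 0.001]
force: [0.7, -0.0, -0.7]
width: 1.005
gripper_force: 0.0
clock: 5.15
position: [0.5262, 0.141, 0.1027]
ee_rot: [-0.0, 3.142, 0.0]
force: [0.0, 0.1, -0.3]
width: 0.257
gripper_force: 45.0
```

```bash
python3 -m creep '[[0,0,-0.2,0,0.1],[0,0,-0.4,0,0.1],[0,0,-0.5,0,0.1],[0,0,-0.5,0,0.1],[0,0,-0.5,0,0.1],[0,0,-0.6,0,0.1],[0,0,-0.6,0,0.1],[0,0,-0.4,0,0.1],[0,0,0,0,0.1],[0,0,0,0,0.1]]'; python3 -m creep '[[0,-0.35,0,0,0.1],[0,-0.7,0,0,0.1],[0,-0.8,0,0,0.1],[0,-0.8,0,0,0.1],[-0.1,-0.8,0,0,0.1],[0,-0.8,0,0,0.1],[0,-0.8,0,0,0.1],[0,-0.8,0,0,0.1],[0,-0.8,0,0,0.1],[0,-0.6,0,0,0.1],[0,-0.35,0,0,0.1],[0,0,0,0,0.1]]';python3 -m creep '[[0,0,0,0,0.1],[0,0,0,0,0.1]]'
python3 - <<'E'
from h import *
d=grab('scene'); np.savez('s3.npz',**{k:np.array(v) for k,v in d.items()});p=d['pixels'][120:270,240:390]; cv2.imwrite('pics/s3.png',cv2.convertScaleAbs(cv2.resize(p,(600,600),interpolation=2),alpha=1.2))
E
```

```text
clock: 6.4
position: [0.5257, 0.1409, 0.25]
ee_rot: [0.0, -3.141, 0.001]
force: [-0.4, -0.7, -2.3]
width: 0.257
gripper_force: 45.0
clock: 7.9
position: [0.5297, -0.1641, 0.2503]
ee_rot: [-0.003, -3.141, 0.0]
force: [-0.6, 0.2, -1.2]
width: 0.254
gripper_force: 45.0
clock: 8.15
position: [0.5303, -0.1617, 0.2507]
ee_rot: [0.003, -3.141, -0.001]
force: [1.0, 0.0, -2.9]
width: 0.253
gripper_force: 45.0
```

View pics/s3.png

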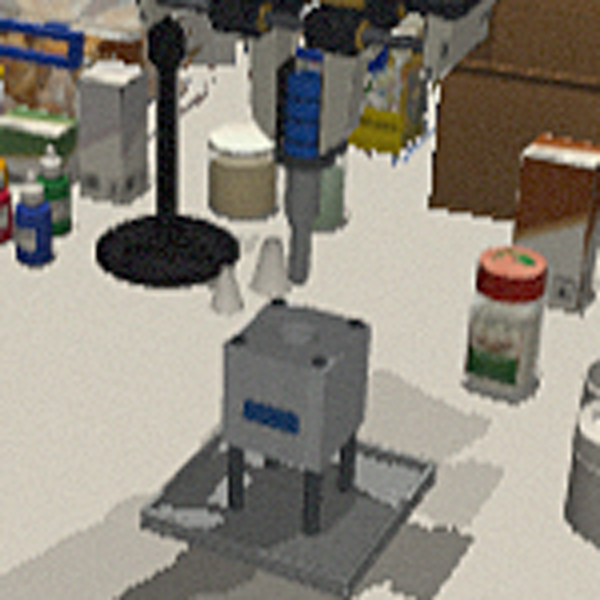

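The rod hangs upright (300,200) above the bore (300,330) in the crop. Now lowering to just above plug contact.

```bash
python3 -m creep '[[0,0,0.2,0,0.1],[0,0,0.3,0,0.1],[0,0,0.4,0,0.1],[0,0,0.4,0,0.1],[0,0,0.3,0,0.1],[0,0,0.1,0,0.1],[0,0,0,0,0.1],[0,0,0,0,0.1],[0,0,0,0,0.1]]'; python3 -m creep '[[0,0,0.03,0,0.1],[0,0,0.03,0,0.1],[0,0,0,0,0.1]]';python3 -m creep '[[0,0,0.03,0,0.1],[0,0,0.03,0,0.1],[0,0,0,0,0.1]]';python3 -m creep '[[0,0,0.03,0,0.1],[0,0,0.03,0,0.1],[0,0,0,0,0.1]]'
```

```text
clock: 9.32
position: [0.5305, -0.1631, 0.1832]
ee_rot: [-0.0, 3.141, -0.0]
force: [-0.6, -0.3, -1.4]
width: 0.253
gripper_force: 45.0
clock: 9.7
position: [0.5301, -0.1629, 0.1802]
ee_rot: [0.0, -3.141, -0.0]
force: [-0.0, 0.6, -2.2]
width: 0.254
gripper_force: 45.0
clock: 10.07
position: [0.5301, -0.163, 0.1778]
ee_rot: [0.0, -3.141, -0.0]
force: [0.6, 0.2, -2.8]
width: 0.251
gripper_force: 45.0
clock: 10.45
position: [0.5301, -0.163, 0.1754]
ee_rot: [0.0, -3.141, -0.0]
force: [-0.0, 0.3, -1.2]
width: 0.255
gripper_force: 45.0
```

```bash
python3 -m creep '[[-0.01,0,0.03,0,0.1],[0,0,0.03,0,0.1],[0,0,0,0,0.1]]';python3 -m creep '[[0,0,0.03,0,0.1],[0,0,0.03,0,0.1],[0,0,0,0,0.1]]';python3 -m creep '[[0,0,0.03,0,0.1],[0,0,0.03,0,0.1],[0,0,0,0,0.1]]'
```

```text
clock: 10.82
position: [0.5305, -0.1629, 0.173]
ee_rot: [0.0, -3.141, -0.0]
force: [-0.3, -0.7, -2.4]
width: 0.25
gripper_force: 45.0
clock: 11.2
position: [0.5314, -0.1633, 0.1718]
ee_rot: [0.0, 3.14, -0.001]
force: [-0.5, 0.3, 6.9]
width: 0.25
gripper_force: 45.0
clock: 11.58
position: [0.5315, -0.1635, 0.1696]
ee_rot: [0.0, 3.139, -0.001]
force: [-1.1, 0.0, 8.7]
width: 0.256
gripper_force: 45.0
```

```bash
for i in 1 2; do :; done; python3 -m creep '[[0,0,0.02,0,0.1],[0,0,0.02,0,0.1],[0,0,0,0,0.1]]';python3 -m creep '[[0,0,0.02,0,0.1],[0,0,0.02,0,0.1],[0,0,0,0,0.1]]'
```

```text
clock: 11.95
position: [0.5316, -0.1635, 0.1681]
ee_rot: [0.0, 3.139, -0.001]
force: [-1.4, 0.0, 9.4]
width: 0.252
gripper_force: 45.0
clock: 12.32
position: [0.5315, -0.1635, 0.1665]
ee_rot: [0.0, 3.139, -0.001]
force: [-1.9, -0.8, 8.8]
width: 0.256
gripper_force: 45.0
```

```bash
python3 -m creep '[[0.01,0,0.02,0,0.1],[0,0,0.02,0,0.1],[0,0,0,0,0.1]]';python3 -m creep '[[0,0,0.02,0,0.1],[0,0,0.02,0,0.1],[0,0,0,0,0.1]]'
```

```text
clock: 12.7
position: [0.5313, -0.1635, 0.165]
ee_rot: [0.0, 3.139, -0.001]
force: [-1.2, -0.2, 9.2]
width: 0.253
gripper_force: 45.0
clock: 13.08
position: [0.5312, -0.1635, 0.1633]
ee_rot: [0.0, 3.139, -0.001]
force: [-1.0, -0.4, 8.4]
width: 0.255
gripper_force: 45.0
```

```bash
python3 -m creep '[[0,0,0.02,0,0.1],[0,0,0.02,0,0.1],[0,0,0,0,0.1]]';python3 -m creep '[[0,0,0.02,0,0.1],[0,0,0.02,0,0.1],[0,0,0,0,0.1]]'
```

```text
clock: 13.45
position: [0.5313, -0.1635, 0.1617]
ee_rot: [0.0, 3.139, -0.001]
force: [-0.6, -0.9, 9.6]
width: 0.255
gripper_force: 45.0
clock: 13.82
position: [0.5313, -0.1635, 0.1601]
ee_rot: [0.0, 3.139, -0.001]
force: [-1.0, -0.2, 9.1]
width: 0.253
gripper_force: 45.0
```

```bash
python3 -m creep '[[0,0,0.02,0,0.1],[0,0,0.02,0,0.1],[0,0,0,0,0.1]]';python3 -m creep '[[0,0,0.02,0,0.1],[0,0,0.02,0,0.1],[0,0,0,0,0.1]]'
```

```text
clock: 14.2
position: [0.5312, -0.1635, 0.1585]
ee_rot: [0.0, 3.139, -0.001]
force: [-1.0, -1.6, 8.4]
width: 0.257
gripper_force: 45.0
clock: 14.58
position: [0.5312, -0.1635, 0.1568]
ee_rot: [0.0, 3.139, -0.001]
force: [-1.0, -0.6, 7.8]
width: 0.254
gripper_force: 45.0
```

```bash
python3 -m creep '[[0,0,0.02,0,0.1],[0,0,0.02,0,0.1],[0,0,0,0,0.1]]';python3 -m creep '[[0,0,0.02,0,0.1],[0,0,0.02,0,0.1],[0,0,0,0,0.1]]'
```

```text
clock: 14.95
position: [0.5311, -0.1635, 0.1551]
ee_rot: [0.0, 3.139, -0.001]
force: [-1.1, 0.4, 6.8]
width: 0.253
gripper_force: 45.0
clock: 15.32
position: [0.531, -0.1635, 0.1534]
ee_rot: [0.0, 3.14, -0.001]
force: [-1.7, -0.3, 6.7]
width: 0.255
gripper_force: 45.0
```

```bash
python3 -m creep '[[0,0,0.02,0,0.1],[0,0,0.02,0,0.1],[0,0,0,0,0.1]]';python3 -m creep '[[0,0,0.02,0,0.1],[0,0,0.02,0,0.1],[0,0,0,0,0.1]]'
```

```text
clock: 15.7
position: [0.5302, -0.1629, 0.1506]
ee_rot: [0.0, -3.142, -0.0]
force: [0.1, 0.1, -1.7]
width: 0.257
gripper_force: 45.0
clock: 16.08
position: [0.5301, -0.1629, 0.1489]
ee_rot: [0.0, -3.141, -0.0]
force: [1.2, 0.4, -2.9]
width: 0.253
gripper_force: 45.0
```

```bash
python3 -m creep '[[0,0,0.02,0,0.1],[0,0,0.02,0,0.1],[0,0,0,0,0.1]]'
```

```text
clock: 16.45
position: [0.5304, -0.163, 0.148]
ee_rot: [-0.0, 3.141, 0.0]
force: [-1.2, 1.1, 5.3]
width: 0.255
gripper_force: 45.0
```

```bash
python3 -m creep '[[0,0,0.015,0,0.1],[0,0,0,0,0.1],[0,0,0,0,0.1]]'
```

```text
clock: 16.82
position: [0.5305, -0.163, 0.1476]
ee_rot: [-0.0, 3.141, 0.0]
force: [-1.2, 0.5, 7.1]
width: 0.25
gripper_force: 45.0
```

```bash
python3 -m creep '[[0,0,0.01,0,0.1],[0,0,0,0,0.1],[0,0,0,0,0.1],[0,0,0,0,0.1],[0,0,0,0,0.1],[0,0,0,0,0.1],[0,0,0,0,0.1]]'
python3 - <<'E'
from h import *
d=grab('scene');p=d['pixels'][150:270,260:380]; cv2.imwrite('pics/s4.png',cv2.convertScaleAbs(cv2.resize(p,(600,600),interpolation=2),alpha=1.3))
E
```

```text
clock: 17.7
position: [0.5305, -0.163, 0.1474]
ee_rot: [-0.0, 3.141, 0.0]
force: [-3.0, 1.0, 9.9]
width: 0.251
gripper_force: 45.0
```

View pics/s4.png

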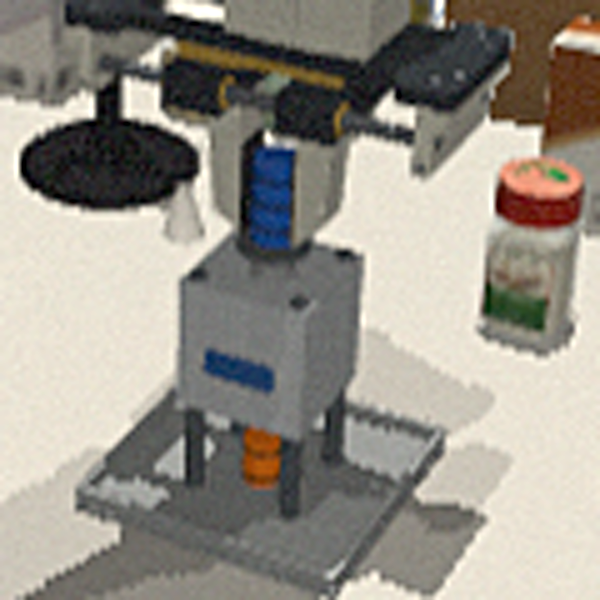

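The plug stands in the pan at (263,460) in the crop, clear of the rod, and the shoulder was held at about 11 N. Now drawing the rod out and carrying it back.

```bash
python3 -m creep '[[0,0,-0.1,0,0.1],[0,0,-0.3,0,0.1],[0,0,-0.4,0,0.1],[0,0,-0.5,0,0.1],[0,0,-0.5,0,0.1],[0,0,-0.5,0,0.1],[0,0,-0.3,0,0.1],[0,0,0,0,0.1],[0,0,0,0,0.1]]'; python3 -m creep '[[0,0.35,0,0,0.1],[0,0.7,0,0,0.1],[0,0.8,0,0,0.1],[0,0.8,0,0,0.1],[0.1,0.8,0,0,0.1],[0,0.8,0,0,0.1],[0,0.8,0,0,0.1],[0,0.8,0,0,0.1],[0,0.8,0,0,0.1],[0,0.6,0,0,0.1],[0,0.35,0,0,0.1],[0,0,0,0,0.1]]';python3 -m creep '[[0,0,0,0,0.1],[0,0,0,0,0.1],[0,0,0,0,0.1],[0,0,0,0,0.1]]'
```

```text
clock: 18.88
position: [0.5297, -0.1629, 0.2499]
ee_rot: [0.0, -3.14, -0.0]
force: [-0.8, 0.1, -2.0]
width: 0.254
gripper_force: 45.0
clock: 20.38
position: [0.5257, 0.1421, 0.2501]
ee_rot: [0.003, -3.141, 0.0]
force: [-0.6, -0.5, -1.4]
width: 0.257
gripper_force: 45.0
clock: 20.88
position: [0.5262, 0.1406, 0.2506]
ee_rot: [0.001, 3.142, -0.0]
force: [0.6, -0.1, -2.5]
width: 0.257
gripper_force: 45.0
```

```bash
python3 -m creep '[[0,0.01,0.3,0,0.1],[0,0,0.5,0,0.1],[0,0,0.5,0,0.1],[0,0,0.5,0,0.1],[0,0,0.4,0,0.1],[0,0,0.15,0,0.1],[0,0,0,0,0.1],[0,0,0,0,0.1],[0,0,0,0,0.1]]'; python3 -m creep '[[0,0,0.05,0,0.1],[0,0,0.05,0,0.1],[0,0,0.05,0,0.1],[0,0,0.05,0,0.1],[0,0,0.05,0,0.1],[0,0,0.05,0,0.1],[0,0,0,0,0.1]]'
```

```text
clock: 22.0
position: [0.5266, 0.1415, 0.1571]
ee_rot: [-0.0, 3.141, 0.001]
force: [0.5, -1.0, -1.9]
width: 0.254
gripper_force: 45.0
clock: 22.88
position: [0.5261, 0.1414, 0.1443]
ee_rot: [0.0, -3.141, 0.0]
force: [0.3, 0.7, -1.9]
width: 0.255
gripper_force: 45.0
```

```bash
python3 -m creep '[[0,0,0.06,0,0.1],[0,0,0.08,0,0.1],[0,0,0.08,0,0.1],[0,0,0.06,0,0.1],[0,0,0,0,0.1]]'; python3 -m creep '[[0,0,0.1,0,0.1],[0,0,0.1,0,0.1],[0,0,0.1,0,0.1],[0,0,0.1,0,0.1],[0,0,0.1,0,0.1],[0,0,0,0,0.1]]'
```

```text
clock: 23.5
position: [0.526, 0.1413, 0.1331]
ee_rot: [0.0, -3.141, 0.0]
force: [-0.3, -0.4, -1.7]
width: 0.251
gripper_force: 45.0
clock: 24.25
position: [0.5259, 0.1413, 0.1129]
ee_rot: [0.0, -3.141, 0.0]
force: [-0.2, -0.2, -1.8]
width: 0.25
gripper_force: 45.0
```

```bash
python3 -m creep '[[0,0,0.07,0,0.1],[0,0,0.07,0,0.1],[0,0,0.04,0,0.1],[0,0,0,0,0.1],[0,0,0,0,0.1]]'; python3 -m creep '[[0,0,0.03,0,0.1],[0,0,0,0,0.1],[0,0,0,0,0.1]]'
```

```text
clock: 24.88
position: [0.5262, 0.1414, 0.1062]
ee_rot: [-0.0, 3.142, 0.0]
force: [0.7, -0.2, -1.8]
width: 0.255
gripper_force: 45.0
clock: 25.25
position: [0.5262, 0.1414, 0.1049]
ee_rot: [0.0, -3.142, -0.0]
force: [-0.6, -0.3, -2.4]
width: 0.254
gripper_force: 45.0
```

```bash
python3 -m creep '[[0,0,0.03,0,0.1],[0,0,0,0,0.1],[0,0,0,0,0.1]]'; python3 -m creep '[[0,0,0.02,0,0.1],[0,0,0,0,0.1],[0,0,0,0,0.1]]'
```

```text
clock: 25.62
position: [0.5262, 0.1414, 0.1037]
ee_rot: [0.0, -3.142, 0.0]
force: [0.1, -0.5, -2.5]
width: 0.255
gripper_force: 45.0
clock: 26.0
position: [0.5262, 0.1414, 0.1029]
ee_rot: [0.0, -3.142, -0.0]
force: [-0.2, -0.9, -2.6]
width: 0.254
gripper_force: 45.0
```

```bash
python3 -m creep '[[0,0,0.02,0,0.1],[0,0,0,0,0.1],[0,0,0,0,0.1]]'
```

```text
clock: 26.38
position: [0.5264, 0.1415, 0.1026]
ee_rot: [-0.0, 3.141, 0.0]
force: [-1.5, -1.0, 5.0]
width: 0.257
gripper_force: 45.0
```

Home contact is felt at the original height. Releasing and retreating.

```bash
python3 -m creep '[[0,0,0,0,0.3],[0,0,0,0,0.4],[0,0,0,0,0.6],[0,0,0,0,0.8],[0,0,0,0,0.9],[0,0,0,0,0.9],[0,0,0,0,0.9]]'; python3 -m creep '[[0,0,-0.2,0,0.9],[0,0,-0.4,0,0.9],[0,0,-0.6,0,0.9],[0,0,-0.7,0,0.9],[0,0,-0.7,0,0.9],[0,0,-0.7,0,0.9],[0,0,-0.5,0,0.9],[0,0,-0.2,0,0.9],[0,0,0,0,0.9],[0,0,0,0,0.9]]'
python3 - <<'E'
from h import *
d=grab('scene');a=d['pixels'];p=np.hstack([a[150:240,170:260],a[170:260,265:355]]); cv2.imwrite('pics/s5.png',cv2.convertScaleAbs(cv2.resize(p,(800,400),interpolation=2),alpha=1.3))
w=cloud(d);b,g,r=[a[...,i].astype(int) for i in range(3)];v,u=np.mgrid[:384,:512]
m=(u>=200)&(u<225)&(v>=160)&(v<205)&(b>r+40)&(b>g+20)
print(np.median(w[m],0),np.nanmax(w[m],0))
E
```

```text
clock: 27.25
position: [0.5262, 0.1414, 0.1021]
ee_rot: [-0.0, 3.142, 0.0]
force: [-0.5, 0.1, 0.3]
width: 0.878
gripper_force: 0.0
clock: 28.5
position: [0.5257, 0.1412, 0.2614]
ee_rot: [0.0, -3.14, 0.001]
force: [-0.2, 0.8, 0.4]
width: 0.904
gripper_force: 0.0
[0.51789326 0.13520657 0.12487419] [0.5344947  0.15017179 0.14144453]
```

View pics/s5.png

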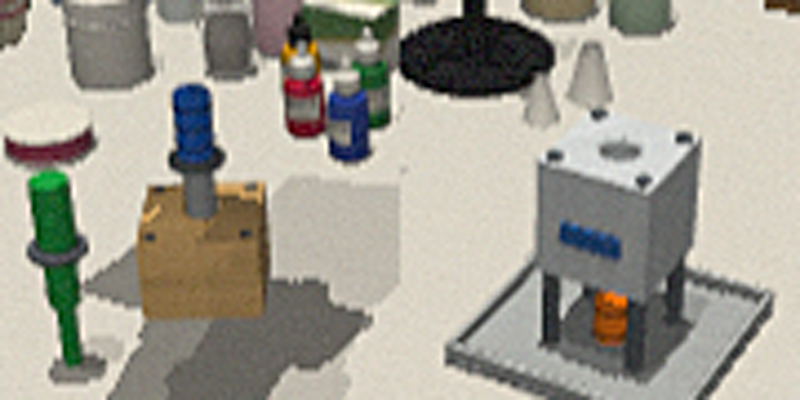

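The rod stands home in its stand (192,150), upright and at the same height as at the start. The plug is in the pan at (610,318), and everything else is undisturbed.

```bash
python3 -c "
from cell import sign_off
print(sign_off())"
```

```text
the job is handed in; nothing more can be done
None
```

Job handed in at about 28.5 s: the plug is in the pan, the rod's shoulder was held on its seat at about 11–12 N for over half a second, and the rod is back upright and home in its stand.

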